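# Slide a front panel out over the edge of the riser

### The job

The blank aluminium front panel lying on the plywood riser is to get its nuts fitted from below. Without lifting it, push it with the fingertips straight across the riser, so that its edge with the row of four holes sticks out 40 mm past the riser's far edge (the one away from the robot), square to that edge and lying flat on the riser. Leave the jar, the stock bin and the small carton where they are.

Things in the scene. Friction and masses are not known exactly. Their poses are not given: they have to be found in the camera images.
- riser: Low fixed stand: plywood deck 260 mm (its x) by 340 mm (its y), deck top 60 mm above the work surface, on pine bearers. Cannot be moved. Origin on the work surface under its centre; x points away from the robot, toward the far edge (up to 17 degrees of yaw), y to the left, z up.
- riser_edge (a point): Middle of the riser's far edge, at deck-top height (60 mm above the work surface, 130 mm from the riser's centre along its x); same axes as the riser.
- panel: Loose bare aluminium plate lying on the deck, 130 mm (its x) by 160 mm (its y) by 6 mm thick, about 0.33 kg, a row of four 9 mm holes (black, shallow marks) 15 mm from one edge. Origin at the centre of its underside; x points to the holed edge, which starts on the far side, short of the riser's far edge; up to 12 degrees out of square with the riser. Slides freely when pushed.
- panel_lead (a point): Middle of the panel's edge beside the row of holes, at half thickness (65 mm from the panel's centre along its x). Its distance beyond point riser_edge along the riser's x is the overhang.
- panel_mid (a point): Centre of the panel, half-way up its thickness; 63 mm above the work surface when it lies on the deck. The opposite edge, nearer the robot, is 65 mm behind it, with at least 60 mm of bare deck behind that.
- jar_mid (a point): Centre of a small clear jar with a white lid, 32 mm across and 50 mm tall, standing on the left part of the riser's deck near its far corner. Bystander.
- bin_mid (a point): Centre of an open red plastic stock bin, 160 by 100 by 75 mm tall, on the work surface to the right of the riser. Bystander.
- carton_mid (a point): Centre of a small closed cardboard carton, 90 by 70 by 60 mm tall, on the work surface to the left of the riser. Bystander.
Things that resemble listed ones, but are neither listed nor needed, are in the scene too. There is more than one size of the panel; the one meant has the size given above.

How it is judged:
By the outcome, as a careful person would: the job done as asked, in the order asked, and still so for the second after the job is handed in, with the robot touching nothing.
It also fails if it takes over 40 s, if anything falls off the work surface, if the arm or the gripper's body presses on something with over 40 N, if the wrist force passes 120 N, or if a joint passes its speed limit or range.

### The arm

A 6-joint arm with a two-finger parallel gripper is mounted at the origin on the work surface. World frame = base frame: x ahead of the robot, y to its left, z up, the work surface at z = 0. Lengths are in m, angles in rad, forces in N, time in s.
With the tool pointing down it reaches from about 0.325 to 0.75 m from the base axis. Payload 7.6 kg.
Tool frame: the origin (TCP) lies midway between the tips of the shut fingers; the grasp point (between the pads) lies 19 mm behind it; z points along the fingers, y is the line along which they close (so a half turn about z gives the same grasp; the last joint's range is limited). The gripper opens to 85 mm and grips with 20 to 120 N. Pads are 22 mm wide; open, the fingers measure 114 mm over their backs; the gripper's body (76 mm by 85 mm) begins 54 mm behind the grasp point. The pads swing forward as they close: fully open they stand 13 mm farther back than shut.
Start: joints at [1.129, 0.052, 1.401, -0, 1.689, -0.07], TCP at [0.191, 0.489, 0.231] pointing down, gripper open.
Joint ranges: [-2.9, 2.9], [-0.91, 2.17], [0.12, 2.37], [-1.06, 4.2], [0.26, 2.73], [-2.93, 2.93]. Speed limits (rad/s): [2.57, 2.57, 3.01, 3.14, 3.14, 3.14].

### API

Orientations are given as a unit quaternion [x, y, z, w].
In Python, from bench import read_state, camera, get_calibration, finish_job gives the robot as it stands.
- The arm moves only by the tool servo_tool, never from a script. Its argument "plan" is a list of rows, each an object with "xyz": the shift along the tool's x, y, z scaled (see below), a list of three; "rot": the turn, a rotation vector about the tool's x, y, z scaled (see below), a list of three. In form: [{"xyz": [tx, ty, tz], "rot": [ax, ay, az]}, ...]. A call has 1 to 10 rows; each row is the pose to reach, as a shift and turn from the pose commanded when the call began, along the tool's axes at that moment; what a row does not reach only later rows make up. The controller multiplies each number of a shift by 100 cm and each number of a turn by 0.5 rad. A row lasts 1/12 s, in which the tool goes at most 41.7 mm and 7.16 degrees, less where a joint would pass 70% of its speed; a pose out of reach is approached as far as the arm can. A call with a number of a shift or a turn outside -1 to 1 is refused whole. A call with a gripper value outside its range is refused whole. "jaw" is the opening, from 0 (shut) to 1 (fully open), set as the call begins (left out, the last holds). The fingers move at their own pace and stop on an object; "grip_force" is the grip in N (left out, the last holds). Time passes only in rows, so rows that repeat a pose let the fingers close. It gives the time, the measured TCP pose, the force, the opening and the grip force at its end, in the units of the state.
- read_state(): the state, without advancing time (a new reading comes with each control period).
- camera(name): name is "side" or "top" or "wrist"; returns (picture, depth): 400x640x3 uint8, blue, green, red; 400x640 float32, m along the optical axis (not along the pixel's ray), 0 where there is no reading.
- get_calibration(name): a dict with "K" (3x3 intrinsics, pixels), "R" (3x3) and "t" (3): a world point X has camera coordinates R X + t; the wrist camera has in their place "tool_from_camera" (4x4, takes a point from camera to tool coordinates, whose origin is the TCP and whose axes are the flange's). Camera axes: x right, y down, z forward; pixel columns grow to the right and rows downward; lengths in m; the calibration is good to about 2 mm. The wrist camera is an equidistant fisheye: a pixel r from the principal point sees the ray r / f radians off the axis. A picture is of the moment at which its call begins: read the wrist's pose just before it. get_calibration takes no time and is no camera call.
- finish_job(): hands the job in; it is judged then, once.
The state is a dict: "clock": time; "joint_pos": joint angles; "joint_velocities": joint speeds; "joint_torque": joint torques, N m; "ee_pos": TCP position; "eef_rot": TCP orientation; "contact_force": force on the tool from outside, world axes, zero at the start; "wrist_torque": the same for the moment, N m; "opening": finger opening in m; "finger_force": force on a finger pad.
Only numpy, scipy, OpenCV 4.12 (cv2) and the standard library are available. Lean on these libraries where they do the work, as an engineer would, in place of code of your own. Each camera call takes 0.05 s, during which the arm holds its last target. There are 200 camera calls.

## Working session

There is one attempt and no reset: what is moved stays moved. The work goes in short steps, Python scripts to look and compute and a tool call to move; the robot and the scene stay as the last step left them, time stands still between calls to the robot, and variables do not carry over. Pictures are saved under pics/ and viewed, at most 10 in all, crops included, and the job is handed in when it is done.

Besides the shell and the picture viewer there is one more tool, called after "Emit:" as name([rows], argument=value, ...), one row to a line, values as JSON. servo_tool: Moves the arm, as the interface text tells. Shifts and turns lie within -1 to 1; 1 stands for 100 cm of shift or 0.5 rad of turn. Its arguments: {"type":"object","properties":{"plan":{"type":"array","items":{"type":"object","properties":{"xyz":{"type":"array","items":{"type":"number"}},"rot":{"type":"array","items":{"type":"number"}}}}},"jaw":{"type":"number"},"grip_force":{"type":"number"}},"required":["plan"]}

```bash
mkdir -p pics; python3 - <<'E'
from bench import *
import cv2,numpy as np
s=read_state();print(s)
for n in("top","side"):
    p,d=camera(n);cv2.imwrite(f"pics/{n}0.png",p);np.save(f"pics/{n}0d.npy",d)
    c=get_calibration(n);print(n,{k:np.round(v,4).tolist() for k,v in c.items()})
E
```

```text
{'clock': 0.0, 'joint_pos': array([ 1.12870072e+00,  5.28432897e-02,  1.40168867e+00, -8.34582787e-06,
        1.68863142e+00, -7.03277426e-02]), 'joint_velocities': array([-0.00089119, -0.0006104 ,  0.0005956 ,  0.00149895, -0.00098667,
       -0.00146883]), 'joint_torque': array([-8.85765639e-04, -3.81672084e+01, -3.60182726e+01, -8.48975264e-05,
        6.28779555e-03, -5.84532188e-06]), 'ee_pos': array([0.19058001, 0.48886836, 0.23048723]), 'eef_rot': array([ 1.84815734e-01,  9.82772877e-01, -7.60776833e-04, -1.95015882e-04]), 'contact_force': array([ 0.09841874, -0.21818443, -0.25848919]), 'wrist_torque': array([ 0.00231341,  0.05445357, -0.0255228 ]), 'finger_force': 0.0, 'opening': 0.08526199352342025}
top {'K': [[379.9212, 0.0, 320.1728], [0.0, 379.9212, 203.0968], [0.0, 0.0, 1.0]], 'R': [[-0.0125, -0.9999, 0.0052], [-0.9805, 0.0113, -0.1962], [0.1961, -0.0076, -0.9805]], 't': [0.0374, 0.6434, 0.8787]}
side {'K': [[487.0183, 0.0, 329.2838], [0.0, 487.0183, 202.8857], [0.0, 0.0, 1.0]], 'R': [[0.9089, -0.4168, 0.0121], [-0.2311, -0.5276, -0.8175], [0.3471, 0.7402, -0.5758]], 't': [-0.5671, 0.2245, 0.8726]}
```

View pics/top0.png

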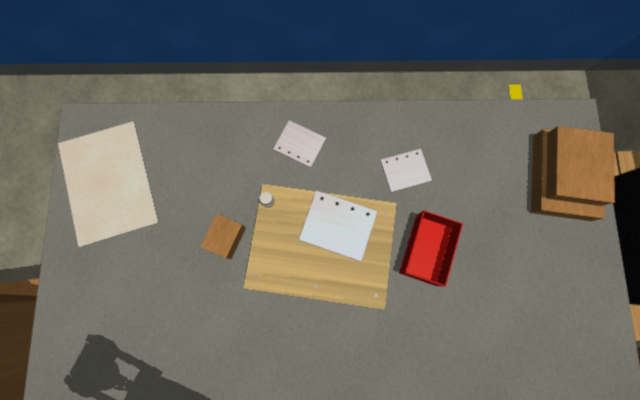

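View pics/side0.png

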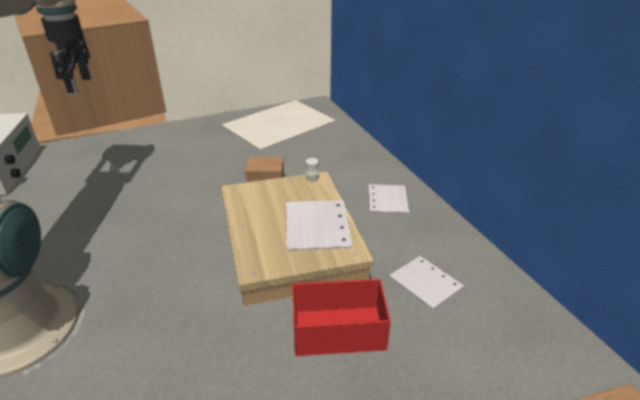

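The top view shows the riser with corners near (262,185), (396,202), (384,307), (245,290). The panel on it spans (317,192) to (361,259), with its holes along the far edge. The jar is at (266,198), the bin to the right, the carton to the left. The two small plates beyond the riser are decoys.

```bash
cat > h.py <<'E'
from bench import *
import cv2,numpy as np
def cast(px,z,n):
    c=get_calibration(n);K,R,t=[np.array(c[k]) for k in"KRt"]
    px=np.atleast_2d(px).astype(float);C=-R.T@t
    r=np.c_[px,np.ones(len(px))]@np.linalg.inv(K).T@R
    return C+r*((z-C[2])/r[:,2])[:,None]
def edges(cnt,box,z,n):
    """fit lines to contour points along each box side (away from corners); return world corners"""
    L=[]
    for i in range(4):
        a,b=box[i],box[(i+1)%4];u=(b-a)/np.linalg.norm(b-a);w=np.array([-u[1],u[0]])
        s=(cnt-a)@u/np.linalg.norm(b-a);e=abs((cnt-a)@w)
        q=cnt[(s>.12)&(s<.88)&(e<3.5)]
        P=cast(q,z,n)[:,:2].astype(np.float32)
        L.append(cv2.fitLine(P,cv2.DIST_HUBER,0,.01,.01).ravel())
    out=[]
    for i in range(4):
        p,q=L[i-1],L[i]
        k=np.linalg.solve(np.c_[p[:2],-q[:2]],q[2:]-p[2:]);out.append(p[2:]+k[0]*p[:2])
    return np.array(out)
def quad(mask):
    cs,_=cv2.findContours(mask,cv2.RETR_EXTERNAL,cv2.CHAIN_APPROX_NONE)
    c=max(cs,key=cv2.contourArea);h=cv2.convexHull(c)
    for e in np.arange(.01,.1,.005):
        a=cv2.approxPolyDP(h,e*cv2.arcLength(h,True),True)
        if len(a)==4:break
    return c[:,0].astype(float),a[:,0].astype(float)
def look(n,roi,pic):
    x0,y0,x1,y1=roi;m=np.zeros(pic.shape[:2],np.uint8);m[y0:y1,x0:x1]=255
    hsv=cv2.cvtColor(pic,cv2.COLOR_BGR2HSV)
    deck=cv2.inRange(hsv,(12,60,100),(32,255,255))&m
    pan=cv2.inRange(hsv,(0,0,150),(179,45,255))&m
    pan=cv2.morphologyEx(pan,cv2.MORPH_CLOSE,np.ones((5,5)))
    both=cv2.morphologyEx(deck|pan,cv2.MORPH_OPEN,np.ones((3,3)))
    return edges(*quad(pan),.066,n),edges(*quad(both),.060,n)
def rep(C,name):
    print(name,np.round(C,4).tolist(),"sides",np.round([np.linalg.norm(C[i]-C[i-1]) for i in range(4)],4),"ctr",C.mean(0).round(4))
E
python3 - <<'E'
from h import *
for n,roi in(("top",(240,180,400,312)),("side",(215,172,372,300))):
    pic=cv2.imread(f"pics/{n}0.png")
    P,D=look(n,roi,pic);rep(P,n+" panel");rep(D,n+" deck")
    d=np.load(f"pics/{n}0d.npy")
print("jar",cast((266,198),.11,"top"))
E
```

```text
top panel [[0.6751000285148621, 0.03959999978542328], [0.6222000122070312, -0.10899999737739563], [0.5012000203132629, -0.065700002014637], [0.5551000237464905, 0.08290000259876251]] sides [0.1276 0.1577 0.1285 0.1581] ctr [ 0.5884 -0.0131]
top deck [[0.6966000199317932, 0.1746000051498413], [0.6438000202178955, -0.15919999778270721], [0.38749998807907104, -0.1185000017285347], [0.4410000145435333, 0.21699999272823334]] sides [0.2591 0.338  0.2595 0.3397] ctr [0.5422 0.0285]
side panel [[0.6195999979972839, -0.11219999939203262], [0.5001000165939331, -0.07020000368356705], [0.5536999702453613, 0.08340000361204147], [0.6782000064849854, 0.03999999910593033]] sides [0.1631 0.1266 0.1627 0.1319] ctr [ 0.5879 -0.0147]
side deck [[0.6930999755859375, 0.1761000007390976], [0.6468999981880188, -0.19009999930858612], [0.3799000084400177, -0.16580000519752502], [0.4406000077724457, 0.21660000085830688]] sides [0.2557 0.369  0.2681 0.3873] ctr [0.5401 0.0092]
jar [[0.64830126 0.15770419 0.11      ]]
```

Emit:
servo_tool([
  {"xyz": [-0.442, -0.344, 0], "rot": [0, 0, -0.43]},
  {"xyz": [-0.442, -0.344, 0], "rot": [0, 0, -0.43]},
  {"xyz": [-0.442, -0.344, 0], "rot": [0, 0, -0.43]},
  {"xyz": [-0.442, -0.344, 0], "rot": [0, 0, -0.43]},
  {"xyz": [-0.442, -0.344, 0], "rot": [0, 0, -0.43]},
  {"xyz": [-0.442, -0.344, 0], "rot": [0, 0, -0.43]},
  {"xyz": [-0.442, -0.344, 0], "rot": [0, 0, -0.43]},
  {"xyz": [-0.442, -0.344, 0], "rot": [0, 0, -0.43]},
  {"xyz": [-0.442, -0.344, 0], "rot": [0, 0, -0.43]},
  {"xyz": [-0.442, -0.344, 0], "rot": [0, 0, -0.43]},
], jaw=1)

```text
clock: 0.93
ee_pos: [0.4033, 0.1313, 0.2312]
eef_rot: [0.078, 0.997, 0.0, 0.0]
contact_force: [0.4, 0.7, 0.3]
opening: 0.0851
finger_force: 0.0
```

Emit:
servo_tool([
  {"xyz": [-0.092, -0.11, 0], "rot": [0, 0, 0]},
  {"xyz": [-0.092, -0.11, 0], "rot": [0, 0, 0]},
  {"xyz": [-0.092, -0.11, 0], "rot": [0, 0, 0]},
  {"xyz": [-0.092, -0.11, 0], "rot": [0, 0, 0]},
  {"xyz": [-0.092, -0.11, 0.14], "rot": [0, 0, 0]},
  {"xyz": [-0.092, -0.11, 0.14], "rot": [0, 0, 0]},
  {"xyz": [-0.092, -0.11, 0.14], "rot": [0, 0, 0]},
  {"xyz": [-0.092, -0.11, 0.14], "rot": [0, 0, 0]},
  {"xyz": [-0.092, -0.11, 0.14], "rot": [0, 0, 0]},
  {"xyz": [-0.092, -0.11, 0.14], "rot": [0, 0, 0]},
])

```text
clock: 1.77
ee_pos: [0.4763, 0.0103, 0.0911]
eef_rot: [0.078, 0.997, 0.0, -0.001]
contact_force: [0.1, 0.4, 0.6]
opening: 0.0853
finger_force: 0.0
```

```bash
python3 - <<'E'
from h import *
s=read_state();print(s['ee_pos'],s['eef_rot'])
p,d=camera("wrist");q,_=camera("side")
cv2.imwrite("pics/w1.png",np.vstack([cv2.resize(p,(480,300)),cv2.resize(q[150:310,200:456],(480,300))]))
E
```

```text
[0.47633148 0.01028747 0.09109471] [ 7.83186056e-02  9.96928080e-01  3.25485322e-05 -7.72936179e-04]
```

View pics/w1.png

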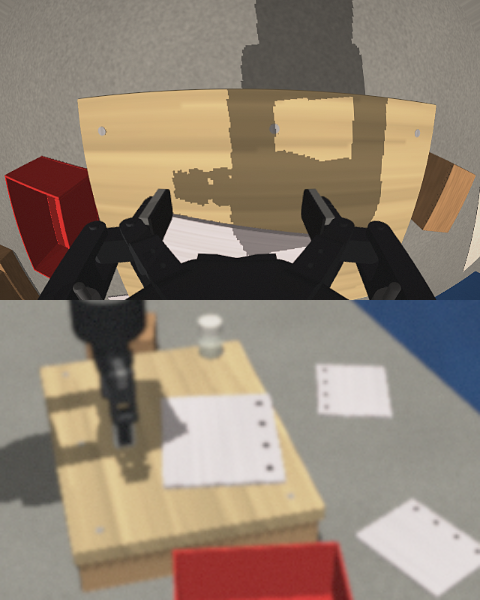

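The wrist view (upper) shows both fingertips over bare deck behind the panel's near edge, at about (160,195) and (315,195). The side crop agrees. I'll lower until the tips are near or touching the deck.

Emit:
servo_tool([
  {"xyz": [0, 0, 0.02], "rot": [0, 0, 0]},
  {"xyz": [0, 0, 0.034], "rot": [0, 0, 0]},
  {"xyz": [0, 0, 0.037], "rot": [0, 0, 0]},
  {"xyz": [0, 0, 0.039], "rot": [0, 0, 0]},
  {"xyz": [0, 0, 0.04], "rot": [0, 0, 0]},
  {"xyz": [0, 0, 0.04], "rot": [0, 0, 0]},
  {"xyz": [0, 0, 0.04], "rot": [0, 0, 0]},
])

```text
clock: 2.45
ee_pos: [0.4773, 0.0102, 0.0525]
eef_rot: [0.078, 0.997, 0.0, 0.001]
contact_force: [0.4, 0.1, -0.7]
opening: 0.0855
finger_force: 0.0
```

Emit:
servo_tool([
  {"xyz": [0, 0, 0.001], "rot": [0, 0, 0]},
  {"xyz": [0, 0, 0.002], "rot": [0, 0, 0]},
  {"xyz": [0, 0, 0.002], "rot": [0, 0, 0]},
  {"xyz": [0, 0, 0.002], "rot": [0, 0, 0]},
])

```text
clock: 2.78
ee_pos: [0.4766, 0.0103, 0.0493]
eef_rot: [0.078, 0.997, 0.0, -0.0]
contact_force: [0.4, 0.3, -0.9]
opening: 0.0857
finger_force: 0.0
```

Emit:
servo_tool([
  {"xyz": [-0.005, 0, 0], "rot": [0, 0, 0]},
  {"xyz": [-0.011, 0, 0], "rot": [0, 0, 0]},
  {"xyz": [-0.016, 0, 0], "rot": [0, 0, 0]},
  {"xyz": [-0.02, 0, 0], "rot": [0, 0, 0]},
  {"xyz": [-0.024, 0, 0], "rot": [0, 0, 0]},
  {"xyz": [-0.027, 0, 0], "rot": [0, 0, 0]},
  {"xyz": [-0.03, 0, 0], "rot": [0, 0, 0]},
  {"xyz": [-0.033, 0, 0], "rot": [0, 0, 0]},
  {"xyz": [-0.036, 0, 0], "rot": [0, 0, 0]},
  {"xyz": [-0.039, 0, 0], "rot": [0, 0, 0]},
])

```text
clock: 3.62
ee_pos: [0.5152, 0.0041, 0.0492]
eef_rot: [0.078, 0.997, -0.0, -0.0]
contact_force: [-1.6, -0.3, 0.2]
opening: 0.0853
finger_force: 0.9
```

Emit:
servo_tool([
  {"xyz": [-0.003, 0, 0], "rot": [0, 0, 0]},
  {"xyz": [-0.006, 0, 0], "rot": [0, 0, 0]},
  {"xyz": [-0.009, 0, 0], "rot": [0, 0, 0]},
  {"xyz": [-0.012, 0, 0], "rot": [0, 0, 0]},
  {"xyz": [-0.015, 0, 0], "rot": [0, 0, 0]},
  {"xyz": [-0.018, 0, 0], "rot": [0, 0, 0]},
  {"xyz": [-0.021, 0, 0], "rot": [0, 0, 0]},
  {"xyz": [-0.024, 0, 0], "rot": [0, 0, 0]},
  {"xyz": [-0.027, 0, 0], "rot": [0, 0, 0]},
  {"xyz": [-0.03, 0, 0], "rot": [0, 0, 0]},
])

```text
clock: 4.45
ee_pos: [0.5451, -0.0005, 0.0493]
eef_rot: [0.078, 0.997, 0.0, -0.0]
contact_force: [-2.2, -0.5, -0.7]
opening: 0.0854
finger_force: 1.0
```

```bash
cat > chk.py <<'E'
from h import *
import sys
s=read_state();print(s['clock'],s['ee_pos'].round(4),s['contact_force'].round(1))
p,d=camera("top");q,_=camera("side");np.save("pics/last.npy",np.stack([p,q]))
cv2.imwrite(f"pics/{sys.argv[1]}.png",np.vstack([cv2.resize(p[160:320,220:476],(480,300),interpolation=cv2.INTER_CUBIC),cv2.resize(q[150:310,200:456],(480,300),interpolation=cv2.INTER_CUBIC)]))
E
python3 chk.py c1
```

```text
4.45 [ 5.451e-01 -5.000e-04  4.930e-02] [-2.2 -0.5 -0.7]
```

View pics/c1.png

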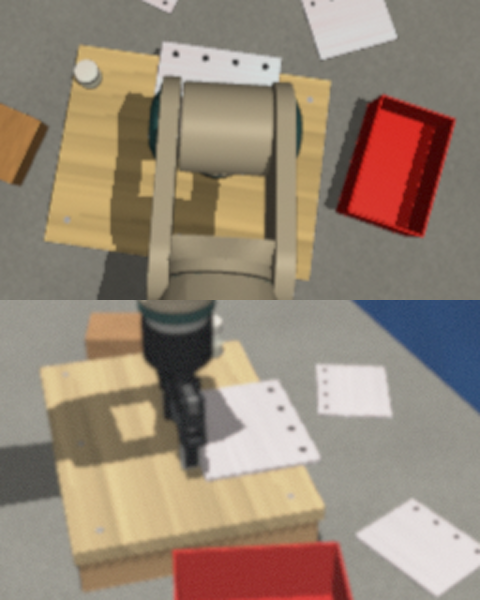

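The panel is now pushed by both fingers and looks nearly square. Its holed edge, from (162,42) to (281,58) in the top crop, sticks out past the deck edge. I'll measure the overhang.

```bash
cat > ov.py <<'E'
from h import *
E0=np.array([.6702,.0077]);A=np.array([[.9876,-.157],[.157,.9876]])
p=np.load("pics/last.npy")[0]
def lead(p,z,c0,c1,sel):
    hsv=cv2.cvtColor(p,cv2.COLOR_BGR2HSV)
    m=sel(hsv);pts=[]
    for c in range(c0,c1):
        r=np.flatnonzero(m[170:230,c])
        if len(r):pts.append((c,170+r[0]))
    P=((cast(pts,z,"top")[:,:2]-E0)@A.T).astype(np.float32)
    vx,vy,x,y=cv2.fitLine(P,cv2.DIST_HUBER,0,.01,.01).ravel()
    print("pts",len(P),"x' at y'=-.035: %.4f"%(x+(-.035-y)*vx/vy),"skew deg %.2f"%np.degrees(np.arctan(-vx/vy)),"y range",P[:,1].min().round(3),P[:,1].max().round(3))
white=lambda h:cv2.inRange(h,(0,0,150),(179,45,255))
wood=lambda h:cv2.inRange(h,(12,60,100),(32,255,255))
lead(p,.066,309,368,white)
lead(p,.060,275,300,wood);lead(p,.060,374,394,wood)
lead(cv2.imread("pics/top0.png"),.060,275,310,wood)
E
python3 ov.py
```

```text
pts 59 x' at y'=-.035: 0.0197 skew deg 0.07 y range -0.093 0.053
pts 25 x' at y'=-.035: -0.0007 skew deg -0.43 y range 0.075 0.137
pts 20 x' at y'=-.035: 0.0015 skew deg -0.64 y range -0.162 -0.114
pts 35 x' at y'=-.035: -0.0002 skew deg -0.25 y range 0.05 0.137
```

Emit:
servo_tool([
  {"xyz": [-0.003, 0, 0], "rot": [0, 0, 0]},
  {"xyz": [-0.006, 0, 0], "rot": [0, 0, 0]},
  {"xyz": [-0.009, 0, 0], "rot": [0, 0, 0]},
  {"xyz": [-0.012, 0, 0], "rot": [0, 0, 0]},
  {"xyz": [-0.014, 0, 0], "rot": [0, 0, 0]},
  {"xyz": [-0.016, 0, 0], "rot": [0, 0, 0]},
  {"xyz": [-0.017, 0, 0], "rot": [0, 0, 0]},
  {"xyz": [-0.018, 0, 0], "rot": [0, 0, 0]},
  {"xyz": [-0.018, 0, 0], "rot": [0, 0, 0]},
])

```text
clock: 5.3
ee_pos: [0.5627, -0.0033, 0.0493]
eef_rot: [0.078, 0.997, 0.0, 0.0]
contact_force: [-2.1, 1.5, 1.2]
opening: 0.0854
finger_force: 0.9
```

```bash
python3 chk.py c2; python3 ov.py
```

```text
5.3 [ 0.5627 -0.0033  0.0493] [-2.1  1.5  1.2]
pts 59 x' at y'=-.035: 0.0376 skew deg 0.11 y range -0.091 0.056
pts 25 x' at y'=-.035: 0.0001 skew deg -0.07 y range 0.075 0.137
pts 20 x' at y'=-.035: 0.0007 skew deg -0.13 y range -0.162 -0.113
pts 35 x' at y'=-.035: -0.0002 skew deg -0.25 y range 0.05 0.137
```

Emit:
servo_tool([
  {"xyz": [-0.001, 0, 0], "rot": [0, 0, 0]},
  {"xyz": [-0.002, 0, 0], "rot": [0, 0, 0]},
  {"xyz": [-0.002, 0, 0], "rot": [0, 0, 0]},
  {"xyz": [-0.002, 0, 0], "rot": [0, 0, 0]},
])

```text
clock: 5.73
ee_pos: [0.5646, -0.0036, 0.0493]
eef_rot: [0.078, 0.997, 0.0, 0.0]
contact_force: [-2.5, 0.7, 1.6]
opening: 0.0856
finger_force: 1.0
```

Emit:
servo_tool([
  {"xyz": [0.008, 0, 0], "rot": [0, 0, 0]},
  {"xyz": [0.03, 0, 0], "rot": [0, 0, 0]},
  {"xyz": [0.03, 0, -0.03], "rot": [0, 0, 0]},
  {"xyz": [0.06, 0, -0.07], "rot": [0, 0, 0]},
  {"xyz": [0.1, 0, -0.11], "rot": [0, 0, 0]},
  {"xyz": [0.13, 0, -0.14], "rot": [0, 0, 0]},
  {"xyz": [0.15, 0, -0.17], "rot": [0, 0, 0]},
  {"xyz": [0.15, 0, -0.17], "rot": [0, 0, 0]},
  {"xyz": [0.15, 0, -0.17], "rot": [0, 0, 0]},
  {"xyz": [0.15, 0, -0.17], "rot": [0, 0, 0]},
])

```text
clock: 6.57
ee_pos: [0.417, 0.0198, 0.2201]
eef_rot: [0.078, 0.997, 0.0, 0.002]
contact_force: [0.3, -1.1, -0.7]
opening: 0.0855
finger_force: 0.0
```

```bash
python3 chk.py c3; python3 ov.py
```

```text
6.5667 [0.417  0.0198 0.2201] [ 0.3 -1.1 -0.7]
pts 59 x' at y'=-.035: 0.0394 skew deg 0.01 y range -0.091 0.056
pts 25 x' at y'=-.035: 0.0001 skew deg -0.07 y range 0.075 0.137
pts 20 x' at y'=-.035: -0.0004 skew deg 0.38 y range -0.162 -0.114
pts 35 x' at y'=-.035: -0.0002 skew deg -0.25 y range 0.05 0.137
```

View pics/c3.png

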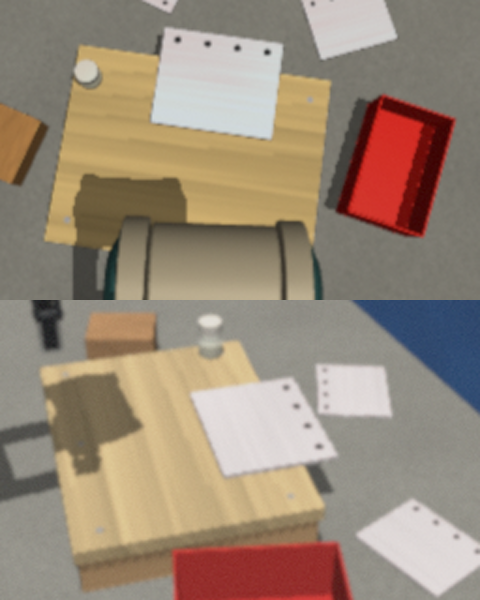

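```bash
python3 - <<'E'
from h import *
p=np.load("pics/last.npy")[0]
m=np.zeros((400,640),np.uint8);m[172:236,298:374]=255
pan=cv2.inRange(cv2.cvtColor(p,cv2.COLOR_BGR2HSV),(0,0,150),(179,45,255))&m
C=edges(*quad(cv2.morphologyEx(pan,cv2.MORPH_CLOSE,np.ones((5,5)))),.066,"top");rep(C,"panel")
A=np.array([[.9876,-.157],[.157,.9876]])
c0=np.array([.5422,.0285]);print("ctr overhang",(A@(C.mean(0)-c0))[0]+.065-.13,(A@(C-c0).T).T.round(4).tolist())
E
```

```text
panel [[0.7182999849319458, 0.058800000697374344], [0.6933000087738037, -0.09679999947547913], [0.5662999749183655, -0.07620000094175339], [0.590399980545044, 0.08020000159740448]] sides [0.1297 0.1576 0.1286 0.1583] ctr [ 0.6421 -0.0085]
ctr overhang 0.03945327351647493 [[0.1691, 0.0576], [0.1689, -0.1], [0.0403, -0.0997], [0.0395, 0.0587]]
```

The overhang comes out at 39.5–40 mm by two methods. The panel is square within about 0.2°, lying flat, and the bystanders have not moved.

```bash
python3 -c "
from bench import *
print(finish_job())"
```

```text
the job is handed in; nothing more can be done
None
```

The job is handed in: the panel's holed edge sticks out about 40 mm past the riser's far edge (measured 39.5–40 mm), square to it within about 0.2° and lying flat, and the jar, bin and carton were not touched.

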